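# Press the new bushing into the clamp-on can opener

### The job

Take the bronze bushing from the chopping board, start it sleeve first in the bore of the red socket of the can opener clamped to the table's edge, and press it home until its shoulder sits flush on the socket's top face, then let go of it. The fit is tight and the socket stands on a rubber pad that gives, so push firmly until you feel the shoulder bottom, but never press the bushing with more than about 25 N. Leave the tin, the bowl and the jug where they stand.

Things in the scene. Friction and masses are not known exactly. Their poses are not given: they have to be found in the camera images.
- bushing_center (a point): Centre (half-way up, on the axis) of the loose bronze shouldered bushing that stands upright, sleeve down, on the chopping board; z axis = its axis, up. It lies in the plane of the shoulder's underside: the foot is 34 mm below it; the neck to grip by begins 5 mm and ends 34 mm above it. Flush = this point coincides with the centre of the bore's mouth.
- socket_mouth (a point): Centre of the bore's mouth in the red socket's top face, about 80 mm above the table; z = bore axis, up. Bore 25.6 mm in diameter. A tight black plug lies in it, top 16 to 22 mm below the face; the sleeve must push it down with a steady push of about 11 N and it stays where left, so an unpressed bushing rests with its shoulder 12 to 18 mm above the face.
- socket: Red socket block, 64 x 64 x 60 mm, on a rubber pad on the steel clamp at the table's far edge; origin at the centre of its underside, 60 mm below the mouth, z up. It cannot move sideways; a downward push sinks it, upright, by nothing below 3 N and then about 1 mm per 4 N, to 9 mm at most; it rises again when let go.
- bushing: The bushing, 68 mm tall, about 120 g; origin at the centre of its foot, z axis up. From the bottom: sleeve 24 mm in diameter, 34 mm long, its lowest 4 mm chamfered to 19 mm; shoulder flange 38 mm in diameter, 5 mm thick; neck 26 mm in diameter, 29 mm tall.
- board: Dark wooden chopping board 160 x 260 x 18 mm, fixed, on which the bushing stands; origin at the centre of its underside.
- tin: Closed tin of beans with a green label, 74 mm in diameter, 108 mm tall; origin at the centre of its underside. Leave it alone.
- bowl: White enamel bowl 150 mm in diameter, 60 mm tall; origin at the centre of its underside. Leave it alone.
- jug: Glass measuring jug 96 mm in diameter, 130 mm tall, handle 40 mm out to its +y side; origin at the centre of its underside. Leave it alone.
Things that resemble listed ones, but are neither listed nor needed, are in the scene too. What is meant by the bushing is not green or turquoise, and is the larger of those in its own colour.

How it is judged:
By the outcome, as a careful person would: the job done as asked, in the order asked, and still so for the second after the job is handed in, with the robot touching nothing.
It also fails if it takes over 58 s, if anything falls off the work surface, if the arm or the gripper's body presses on something with over 40 N, if the wrist force passes 120 N, or if a joint passes its speed limit or range.

### The arm

A 6-joint arm with a two-finger parallel gripper is mounted at the origin on the work surface. World frame = base frame: x ahead of the robot, y to its left, z up, the work surface at z = 0. Lengths are in m, angles in rad, forces in N, time in s.
With the tool pointing down it reaches from about 0.25 to 0.725 m from the base axis. Payload 4 kg.
Tool frame: the origin (TCP) lies at the very end of the fingers, on their centre line; the grasp point (between the pads) lies 19 mm behind it; z points along the fingers, y is the line along which they close (so a half turn about z gives the same grasp; the last joint's range is limited). The gripper opens to 85 mm and grips with 20 to 120 N. Pads are 22 mm wide; open, the fingers measure 114 mm over their backs; the gripper's body (76 mm by 85 mm) begins 54 mm behind the grasp point. The pads swing forward as they close: fully open they stand 13 mm farther back than shut.
Start: joints at [-1.135, 0.241, 0.005, 1.335, 0, 1.571], TCP at [0.211, -0.453, 0.231] pointing down, gripper open.
Joint ranges: [-2.72, 2.72], [-1.05, 1.87], [-1.09, 1.28], [-1.99, 2.15], [-1.42, 1.44], [-3.14, 3.14]. Speed limits (rad/s): [2.79, 2.79, 3.14, 3.14, 3.14, 3.14].

### API

Orientations are given as a unit quaternion [x, y, z, w].
In Python, from cell import ctrl gives the robot as it stands.
- The arm moves only by the tool step_arm, never from a script. Its argument "plan" is text: rows parted by semicolons, each of 7 numbers parted by spaces: the turn, a rotation vector about the tool's x, y, z in rad, then the shift along the tool's x, y, z in m, then the opening, from 0 (shut) to 1 (fully open). In form: rx ry rz tx ty tz grip; .... A call has 1 to 8 rows; each row is the pose to reach, as a shift and turn from the pose commanded when the call began, along the tool's axes at that moment; what a row does not reach only later rows make up. A row lasts 1/10 s, in which the tool goes at most 50 mm and 8.59 degrees, less where a joint would pass 70% of its speed; a pose out of reach is approached as far as the arm can. A call with a gripper value outside its range is refused whole. The fingers move at their own pace and stop on an object; the grip force is fixed at half the most. Time passes only in rows, so rows that repeat a pose let the fingers close. It gives the time, the measured TCP pose, the force, the opening and the grip force at its end, in the units of the state.
- ctrl.state(): the state, without advancing time (a new reading comes with each control period).
- ctrl.grab_frame(name): name is "scene" or "side" or "wrist"; returns the picture (384x512x3 uint8, red, green, blue); there is no depth.
- ctrl.get_calibration(name): a dict with "fov_y" (degrees; the focal length in pixels is half the picture's height over the tangent of half this angle, whatever the lens; pixels are square), "cx", "cy" (the principal point, pixels), "xyz" and "attitude" of the camera in the world; the wrist camera has in their place "tool_from_camera" (4x4, takes a point from camera to tool coordinates, whose origin is the TCP and whose axes are the flange's). Camera axes: x right, y down, z forward; pixel columns grow to the right and rows downward; lengths in m; the calibration is good to about 2 mm. A picture is of the moment at which its call begins: read the wrist's pose just before it. get_calibration takes no time and is no camera call.
- ctrl.finish_job(): hands the job in; it is judged then, once.
The state is a dict: "time": time; "q": joint angles; "joint_vel": joint speeds; "joint_efforts": joint torques, N m; "eef_pos": TCP position; "tool_rot": TCP orientation; "contact_force": force on the tool from outside, world axes, zero at the start; "wrist_torque": the same for the moment, N m; "gripper_width": finger opening in m; "finger_force": force on a finger pad.
Only numpy, scipy, OpenCV 4.12 (cv2) and the standard library are available. Lean on these libraries where they do the work, as an engineer would, in place of code of your own. Each camera call takes 0.05 s, during which the arm holds its last target. There are 200 camera calls.

## Working session

There is one attempt and no reset: what is moved stays moved. The work goes in short steps, Python scripts to look and compute and a tool call to move; the robot and the scene stay as the last step left them, time stands still between calls to the robot, and variables do not carry over. Pictures are saved under pics/ and viewed, at most 10 in all, crops included, and the job is handed in when it is done.

Besides the shell and the picture viewer there is one more tool, called after ">>>" by a JSON object that holds its "method" and its "body", one argument or row to a line. step_arm: Moves the arm, as the interface text tells. Its arguments: {"type":"object","properties":{"plan":{"type":"string"}},"required":["plan"]}

```bash
mkdir -p pics
python3 - <<'E'
from cell import ctrl
import cv2,numpy as np
print(ctrl.state())
for n in("scene","side","wrist"):
    print(n,ctrl.get_calibration(n))
    f=ctrl.grab_frame(n); cv2.imwrite(f"pics/{n}0.png",f[:,:,::-1])
E
```

```text
{'time': 0.0, 'q': array([-1.13500310e+00,  2.41438080e-01,  3.73850202e-03,  1.33519078e+00,
       -2.76764190e-07,  1.57079767e+00]), 'joint_vel': array([ 0.0001131 , -0.00023943,  0.00081867, -0.00305847, -0.00095882,
        0.00057805]), 'joint_efforts': array([-4.31129547e-04, -3.72314179e+01,  2.52409887e+01,  1.70490006e-02,
       -9.70706992e-05, -1.01385558e-05]), 'eef_pos': array([ 0.21080218, -0.45270393,  0.23040586]), 'tool_rot': array([ 9.76353921e-01,  2.16175681e-01, -2.26475319e-04, -1.02222544e-03]), 'contact_force': array([ 0.42736162, -0.16436103,  0.28568594]), 'wrist_torque': array([-0.01846549,  0.01796499, -0.00543407]), 'finger_force': 0.0, 'gripper_width': 0.08544250821164676}
scene {'fov_y': 52.58817661304951, 'cx': 253.3882684968995, 'cy': 187.80108068398116, 'xyz': array([1.04658146, 0.12543784, 0.88444847]), 'attitude': array([ 0.57855165,  0.75800106, -0.24058175, -0.18119825])}
side {'fov_y': 49.89698465718031, 'cx': 261.6495793447822, 'cy': 187.79350974647625, 'xyz': array([0.01167743, 0.54629491, 0.56330271]), 'attitude': array([-0.30764405,  0.82377226, -0.45049735,  0.15429371])}
wrist {'fov_y': 61.74104491974687, 'cx': 253.69784919249503, 'cy': 183.27919738367024, 'tool_from_camera': array([[-1.52981074e-04, -9.52665532e-01, -3.04020331e-01,
         7.84825408e-02],
       [ 9.99999856e-01,  1.04575028e-05, -5.35962690e-04,
        -1.37420966e-03],
       [ 5.13772475e-04, -3.04020369e-01,  9.52665393e-01,
        -1.42080519e-01],
       [ 0.00000000e+00,  0.00000000e+00,  0.00000000e+00,
         1.00000000e+00]])}
```

View pics/scene0.png

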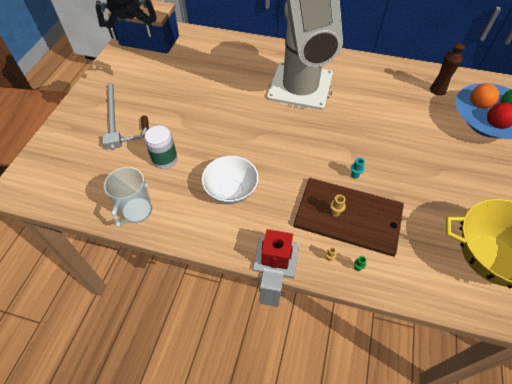

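View pics/side0.png

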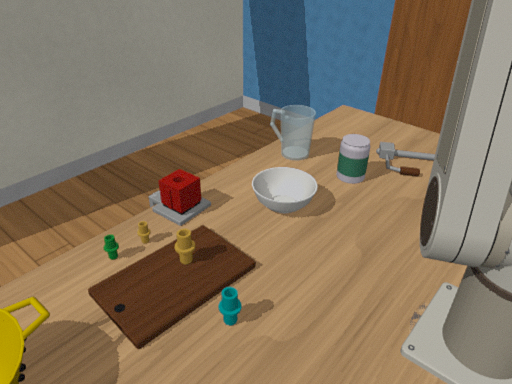

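The bushing could be taken for any of these, in scene-camera pixels: large bronze on the board (338,205), small bronze on the table (331,254), green (360,264) and turquoise (358,168). I choose the large bronze one on the board, side pixel (185,245). The red socket is at scene (277,245) and side (180,190). Next is a close crop of both.

```bash
cat > h.py <<'E'
import numpy as np,cv2
from cell import ctrl
from scipy.spatial.transform import Rotation as R
def cam(n,st=None):
    c=ctrl.get_calibration(n); f=192/np.tan(np.radians(c['fov_y'])/2)
    K=np.array([[f,0,c['cx']],[0,f,c['cy']],[0,0,1]])
    if n=='wrist':
        T=np.eye(4);T[:3,:3]=R.from_quat(st['tool_rot']).as_matrix();T[:3,3]=st['eef_pos'];T=T@c['tool_from_camera']
    else:
        T=np.eye(4);T[:3,:3]=R.from_quat(c['attitude']).as_matrix();T[:3,3]=c['xyz']
    return K,T
def onz(K,T,uv,z):
    d=T[:3,:3]@np.linalg.solve(K,[*uv,1.]); return T[:3,3]+d*(z-T[2,3])/d[2]
def proj(K,T,p):
    q=K@(T[:3,:3].T@(np.asarray(p)-T[:3,3])); return q[:2]/q[2]
E
python3 - <<'E'
from h import *
a=cv2.imread('pics/scene0.png');b=cv2.imread('pics/side0.png')
z=lambda im,x,y:cv2.resize(im[y-24:y+24,x-32:x+32],(400,300),interpolation=cv2.INTER_CUBIC)
cv2.imwrite('pics/m1.png',np.vstack([np.hstack([z(a,338,205),z(b,185,245)]),np.hstack([z(a,277,248),z(b,180,190)])]))
K,T=cam('scene');K2,T2=cam('side')
for n,u,v,h in(('bush',(338,198),(185,232),.086),('sock',(278,243),(180,180),.08)):
    print(n,onz(K,T,u,h),onz(K2,T2,v,h))
E
```

```text
bush [0.48201779 0.18337023 0.086     ] [0.48397705 0.18560081 0.086     ]
sock [0.63770547 0.06873074 0.08      ] [0.63410862 0.0702907  0.08      ]
```

View pics/m1.png

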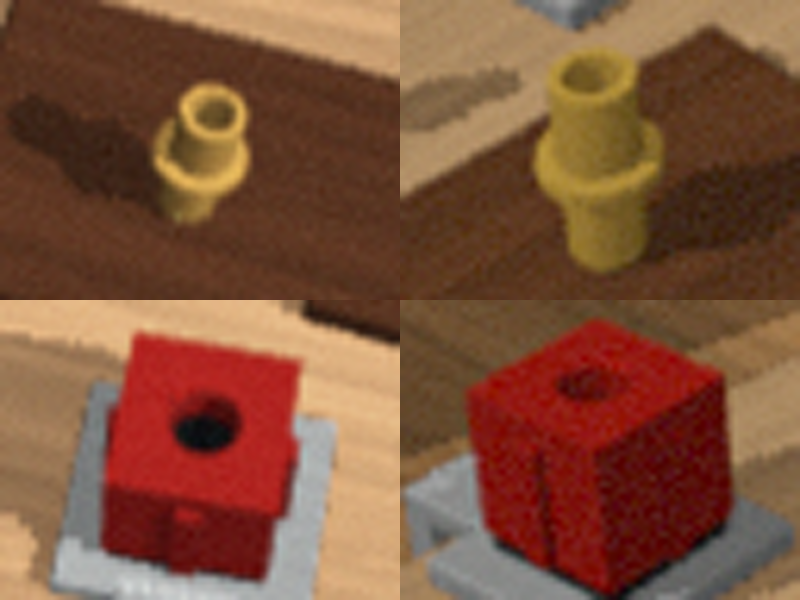

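Confirmed: the object on the board is the large bronze shouldered bushing, top centre at scene ≈(340,199) and side ≈(184,232). The socket mouth is at scene ≈(278,243.5) and side ≈(177.5,179). Next I refine these positions and work out the hover move.

```bash
cat >> h.py <<'E'
def shift(p,st=None):
    st=st or ctrl.state(); r=R.from_quat(st['tool_rot'])
    d=r.inv().apply(np.asarray(p)-st['eef_pos']); 
    # turn to make tool exactly vertical, same yaw
    z=r.as_matrix()[:,2]; w=np.cross(z,[0,0,-1]); 
    print('shift',d.round(4),'turn',r.inv().apply(w).round(4),'pos',st['eef_pos'].round(4),'t',st['time'])
E
python3 - <<'E'
from h import *
K,T=cam('scene');K2,T2=cam('side')
for n,u,v,h in(('bush',(339.7,198.7),(183.5,232.3),.086),('sock',(277.9,243.4),(177.2,179),.08)):
    print(n,onz(K,T,u,h),onz(K2,T2,v,h))
shift((.483,.186,.2))
E
```

```text
bush [0.48298021 0.18769861 0.086     ] [0.48533297 0.18795684 0.086     ]
sock [0.6387602  0.06874375 0.08      ] [0.64179274 0.07170138 0.08      ]
shift [ 0.5164 -0.4642  0.0314] turn [-0.0017  0.     -0.    ] pos [ 0.2109 -0.4528  0.2306] t 0.15
```

>>> {"method": "step_arm", "body": {
  "plan": "0 0 0 0.516 -0.466 0.03 1;0 0 0 0.516 -0.466 0.03 1;0 0 0 0.516 -0.466 0.03 1;0 0 0 0.516 -0.466 0.03 1;0 0 0 0.516 -0.466 0.03 1;0 0 0 0.516 -0.466 0.03 1;0 0 0 0.516 -0.466 0.03 1;0 0 0 0.516 -0.466 0.03 1"
}}

```text
time: 0.95
eef_pos: [0.3671, -0.0833, 0.2141]
tool_rot: [0.976, 0.216, 0.0, 0.0]
contact_force: [1.1, -1.4, -0.2]
gripper_width: 0.0855
finger_force: 0.0
```

```bash
python3 -c "
from h import *
shift((.484,.188,.2))"
```

```text
shift [ 0.2205 -0.1967  0.014 ] turn [ 0.0005 -0.0004 -0.    ] pos [ 0.3671 -0.0833  0.2141] t 0.95
```

>>> {"method": "step_arm", "body": {
  "plan": "0 0 0 0.22 -0.197 0.014 1;0 0 0 0.22 -0.197 0.014 1;0 0 0 0.22 -0.197 0.014 1;0 0 0 0.22 -0.197 0.014 1;0 0 0 0.22 -0.197 0.014 1;0 0 0 0.22 -0.197 0.014 1;0 0 0 0.22 -0.197 0.014 1;0 0 0 0.22 -0.197 0.014 1"
}}

```text
time: 1.75
eef_pos: [0.4826, 0.1868, 0.199]
tool_rot: [0.976, 0.217, -0.001, 0.0]
contact_force: [-0.3, -0.2, -0.9]
gripper_width: 0.0855
finger_force: 0.0
```

Run:
```python
from h import *
st=ctrl.state();f=ctrl.grab_frame('wrist');cv2.imwrite('pics/w1.png',f[:,:,::-1])
np.save('w1.npy',st,allow_pickle=True)
K,T=cam('wrist',st);print(st['eef_pos'],proj(K,T,(.484,.188,.086)),proj(K,T,(.484,.188,.052)))
```

```text
[0.48260248 0.18684786 0.19902067] [254.95839746 177.58572925] [254.83338477 167.00068625]
```

View pics/w1.png

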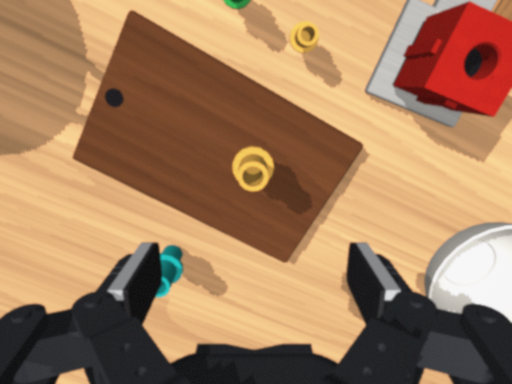

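The wrist view shows the bushing flange at ≈(253,168), with the neck top just below it at ≈(253,177), about 2 px from the prediction. The socket mouth is at ≈(481,61), and the turquoise decoy and the bowl are well clear of the grasp. I'll refine with a mask.

Run:
```python
from h import *
st=np.load('w1.npy',allow_pickle=True).item();K,T=cam('wrist',st)
im=cv2.imread('pics/w1.png');h=cv2.cvtColor(im,cv2.COLOR_BGR2HSV)
m=((h[...,0]>18)&(h[...,0]<32)&(h[...,1]>120)&(h[...,2]>100)).astype('u1')
r=np.zeros_like(m);r[135:205,220:290]=m[135:205,220:290]
ys,xs=np.nonzero(r);print(xs.min(),xs.max(),ys.min(),ys.max(),len(xs))
# upper half of silhouette = flange rim: fit circle
c=max(cv2.findContours(r,0,1)[0],key=cv2.contourArea)[:,0].astype(float)
c=c[c[:,1]<175];A=np.c_[2*c,np.ones(len(c))];s=np.linalg.lstsq(A,(c**2).sum(1),rcond=None)[0]
print('circle',s[:2],np.sqrt(s[2]+s[0]**2+s[1]**2),'->',onz(K,T,s[:2],.057))
print('mouth rough',onz(K,T,(481,61),.08))
```

```text
233 272 147 190 1327
circle [252.56116018 166.47695978] 19.468141831251423 -> [0.48476848 0.19067003 0.057     ]
mouth rough [0.63901198 0.07096563 0.08      ]
```

>>> {"method": "step_arm", "body": {
  "plan": "0 0 0 0.0027 -0.0014 0.04 1;0 0 0 0.0027 -0.0014 0.08 1;0 0 0 0.0027 -0.0014 0.11 1;0 0 0 0.0027 -0.0014 0.13 1;0 0 0 0.0027 -0.0014 0.138 1;0 0 0 0.0027 -0.0014 0.138 1;0 0 0 0.0027 -0.0014 0.138 0.6;0 0 0 0.0027 -0.0014 0.138 0.3"
}}

```text
time: 2.6
eef_pos: [0.4862, 0.1887, 0.0637]
tool_rot: [0.976, 0.216, 0.002, -0.0]
contact_force: [0.2, 0.0, 0.2]
gripper_width: 0.0592
finger_force: 0.0
```

>>> {"method": "step_arm", "body": {
  "plan": "0 0 0 0 0 0 0.1;0 0 0 0 0 0 0;0 0 0 0 0 0 0;0 0 0 0 0 0 0;0 0 0 0 0 0 0"
}}

```text
time: 3.1
eef_pos: [0.4856, 0.189, 0.0631]
tool_rot: [0.976, 0.216, 0.001, -0.0]
contact_force: [-0.5, -0.0, 6.2]
gripper_width: 0.0238
finger_force: 58.6
```

>>> {"method": "step_arm", "body": {
  "plan": "0 0 0 0 0 -0.02 0;0 0 0 0 0 -0.05 0;0 0 0 0 0 -0.09 0;0 0 0 0 0 -0.12 0;0 0 0 0 0 -0.12 0;0 0 0 0 0 -0.12 0"
}}

```text
time: 3.7
eef_pos: [0.4851, 0.1887, 0.1821]
tool_rot: [0.976, 0.216, 0.0, -0.0]
contact_force: [-0.3, -0.3, -1.3]
gripper_width: 0.0245
finger_force: 58.9
```

Run:
```python
from h import *
st=ctrl.state();f=ctrl.grab_frame('wrist');s=ctrl.grab_frame('side')
K,T=cam('side');p=proj(K,T,st['eef_pos']);print(p)
x,y=(p+[0,8]).astype(int)
np.save('w2.npy',st,allow_pickle=True);cv2.imwrite('pics/w2.png',f[:,:,::-1]);cv2.imwrite('pics/s2.png',s[:,:,::-1])
cv2.imwrite('pics/m2.png',np.hstack([f[100:384,120:400],cv2.resize(s[max(0,y-50):y+50,x-50:x+50],(284,284))])[:,:,::-1])
print(st['contact_force'],st['gripper_width'])
shift((.640,.070,.18))
```

```text
[178.65577955 187.93444187]
[-0.34855341 -0.34264818 -1.31697816] 0.02450307273488721
shift [ 9.170e-02  1.731e-01 -1.000e-04] turn [-0.0002  0.0035  0.    ] pos [0.4838 0.1882 0.1803] t 3.8
```

View pics/m2.png

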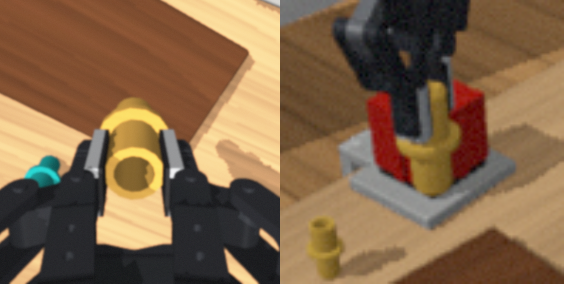

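The bushing is held upright by the neck in the wrist and side views, neck top at wrist ≈(253,272). Next I hover 30 mm short of the mouth, so that one wrist picture shows both.

>>> {"method": "step_arm", "body": {
  "plan": "0 0 0 0.062 0.173 0 0;0 0 0 0.062 0.173 0 0;0 0 0 0.062 0.173 0 0;0 0 0 0.062 0.173 0 0;0 0 0 0.062 0.173 0 0;0 0 0 0.062 0.173 0 0;0 0 0 0.062 0.173 0 0;0 0 0 0.062 0.173 0 0"
}}

```text
time: 4.6
eef_pos: [0.6131, 0.059, 0.1815]
tool_rot: [0.976, 0.217, -0.001, -0.0]
contact_force: [-0.1, 0.6, -1.3]
gripper_width: 0.0244
finger_force: 59.3
```

Run:
```python
from h import *
st=ctrl.state();f=ctrl.grab_frame('wrist')
np.save('w3.npy',st,allow_pickle=True);cv2.imwrite('pics/w3.png',f[:,:,::-1])
K,T=cam('wrist',st);print(st['eef_pos'],proj(K,T,(.640,.07,.08)))
cv2.imwrite('pics/m3.png',cv2.resize(f[40:310,150:350],(592,600),interpolation=cv2.INTER_CUBIC)[:,:,::-1])
```

```text
[0.61314219 0.05900468 0.18154985] [257.5947415  148.13220767]
```

View pics/m3.png

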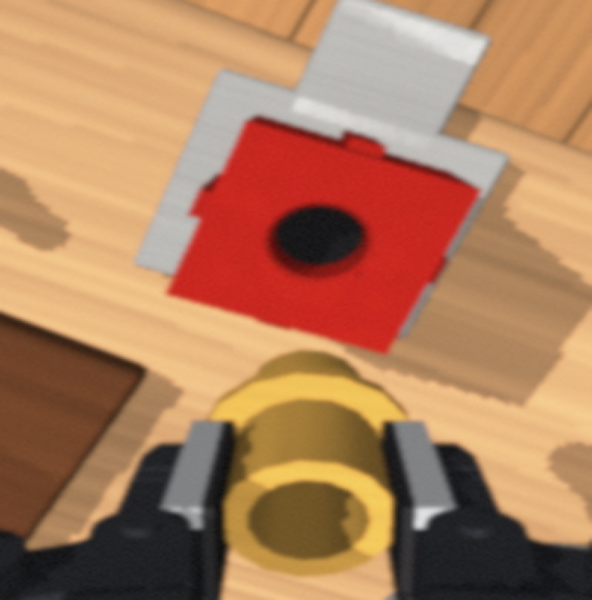

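The picture shows the mouth at full-image (257.4,148.5) and predicted at (257.6,148.1), the neck-top ring centre at (254.0,272.7), and the sleeve's front edge at v≈198. Now I solve for the bushing's offset in the tool frame.

Run:
```python
from h import *
from scipy.optimize import least_squares
c=ctrl.get_calibration('wrist');K,_=cam('wrist',ctrl.state());T=c['tool_from_camera']
a=np.linspace(0,2*np.pi,90)
ring=lambda x,y,z,r:np.array([proj(K,T,(x+r*np.cos(t),y+r*np.sin(t),z)) for t in a])
def res(p):
    x,y,z=p # z: shoulder underside in tool
    n=ring(x,y,z-.034,.013);f=ring(x,y,z-.005,.019);s=ring(x,y,z+.030,.012);s2=ring(x,y,z+.034,.0095)
    return np.array([n[:,1].max()-(40+574/2.222),n[:,1].min()-(40+460/2.222),(n[:,0].max()+n[:,0].min())/2-254.05,min(s[:,1].min(),s2[:,1].min())-198,n[:,0].max()-n[:,0].min()-57.4])
s=least_squares(res,[0,0,.008],x_scale=.001);print(s.x,s.fun)
x,y,z=s.x
st=np.load('w3.npy',allow_pickle=True).item();K,T=cam('wrist',st)
m=onz(K,T,(257.4,148.5),.08);mt=R.from_quat(st['tool_rot']).inv().apply(m-st['eef_pos'])
print('mouth',m,'mouth in tool',mt,'lateral needed',mt[:2]-s.x[:2])
print('TCP z when flush',.08-(-z), 'touch plug ~',.08+z+.018)
shift((.640,.07,.15))
```

```text
[-0.00363784 -0.0012937   0.01670731] [-5.80596442e-01  3.41243713e-01 -6.49309858e-05  2.99552072e-01
  6.70917727e-01]
mouth [0.63967684 0.07001317 0.08      ] mouth in tool [0.02884165 0.00134216 0.10150864] lateral needed [0.03247949 0.00263585]
TCP z when flush 0.09670730529795261 touch plug ~ 0.11470730529795262
shift [0.0288 0.0014 0.0319] turn [-0.0004  0.0007 -0.    ] pos [0.6134 0.059  0.1819] t 4.65
```

Run:
```python
from h import *
from scipy.optimize import least_squares
c=ctrl.get_calibration('wrist');K,_=cam('wrist',ctrl.state());T0=c['tool_from_camera']
a=np.linspace(0,2*np.pi,90)
for dz in(0,.002,-.002):
  T=T0.copy();T[2,3]+=dz
  ring=lambda x,y,z,r:np.array([proj(K,T,(x+r*np.cos(t),y+r*np.sin(t),z)) for t in a])
  for z in(.009,.011,.013):
    def res(p):
        x=p[0];n=ring(x,-.0013,z-.034,.013);s=ring(x,-.0013,z+.030,.012);s2=ring(x,-.0013,z+.034,.0095)
        return np.array([n[:,1].mean()-272.7,min(s[:,1].min(),s2[:,1].min())-198])
    s=least_squares(res,[0],x_scale=.001);print(dz,z,s.x,s.fun)
```

```text
0 0.009 [0.0006519] [ 1.47266352 -1.93449051]
0 0.011 [-0.00045149] [ 1.03231771 -1.35086749]
0 0.013 [-0.00155259] [ 0.60136566 -0.78401037]
0.002 0.009 [0.00175765] [ 1.92268482 -2.53562227]
0.002 0.011 [0.0006519] [ 1.47266352 -1.93449051]
0.002 0.013 [-0.00045149] [ 1.03231771 -1.35086749]
-0.002 0.009 [-0.00045149] [ 1.03231771 -1.35086749]
-0.002 0.011 [-0.00155259] [ 0.60136566 -0.78401037]
-0.002 0.013 [-0.0026515] [ 0.1795346  -0.23321721]
```

>>> {"method": "step_arm", "body": {
  "plan": "0 0 0 0.03 0.0024 0 0;0 0 0 0.03 0.0024 0 0;0 0 0 0.03 0.0024 0.02 0;0 0 0 0.03 0.0024 0.04 0;0 0 0 0.03 0.0024 0.05 0;0 0 0 0.03 0.0024 0.05 0;0 0 0 0.03 0.0024 0.05 0;0 0 0 0.03 0.0024 0.05 0"
}}

```text
time: 5.45
eef_pos: [0.6432, 0.0686, 0.1336]
tool_rot: [0.976, 0.216, 0.001, 0.0]
contact_force: [-0.0, 0.2, -1.5]
gripper_width: 0.0239
finger_force: 59.3
```

Run:
```python
from h import *
st=ctrl.state();f=ctrl.grab_frame('wrist');s=ctrl.grab_frame('side');g=ctrl.grab_frame('scene')
K,T=cam('side');x,y=proj(K,T,(.64,.07,.09)).astype(int);K,T=cam('scene');x2,y2=proj(K,T,(.64,.07,.09)).astype(int)
z=lambda im,x,y:cv2.resize(im[y-30:y+30,x-26:x+26],(260,300),interpolation=cv2.INTER_CUBIC)
cv2.imwrite('pics/m4.png',np.hstack([cv2.resize(f[150:300,190:320],(260,300)),z(s,x,y),z(g,x2,y2)])[:,:,::-1])
print(st['eef_pos'],st['contact_force'])
```

```text
[0.64320156 0.06864532 0.13360701] [-0.01006003  0.15904968 -1.49283899]
```

View pics/m4.png

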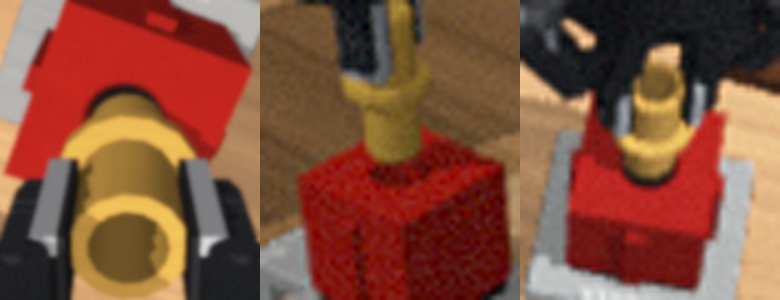

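All three views show the sleeve foot centred right over the mouth. Now I lower it in small steps, watching the force.

>>> {"method": "step_arm", "body": {
  "plan": "0 0 0 0 0 0.003 0;0 0 0 0 0 0.006 0;0 0 0 0 0 0.009 0;0 0 0 0 0 0.011 0;0 0 0 0 0 0.012 0;0 0 0 0 0 0.012 0"
}}

```text
time: 6.2
eef_pos: [0.6418, 0.0684, 0.1195]
tool_rot: [0.976, 0.216, -0.001, -0.0]
contact_force: [-1.8, 0.6, -1.2]
gripper_width: 0.0241
finger_force: 59.3
```

>>> {"method": "step_arm", "body": {
  "plan": "0 0 0 -0.0004 0 0.002 0;0 0 0 -0.0007 0 0.004 0;0 0 0 -0.0007 0 0.006 0;0 0 0 -0.0007 0 0.007 0;0 0 0 -0.0007 0 0.007 0"
}}

```text
time: 6.7
eef_pos: [0.6416, 0.0681, 0.1127]
tool_rot: [0.976, 0.216, -0.0, -0.0]
contact_force: [-2.2, 0.8, -1.7]
gripper_width: 0.0241
finger_force: 59.3
```

>>> {"method": "step_arm", "body": {
  "plan": "0 0 0 -0.0007 -0.0006 0.001 0;0 0 0 -0.0007 -0.0006 0.002 0;0 0 0 -0.0007 -0.0006 0.004 0;0 0 0 -0.0007 -0.0006 0.005 0;0 0 0 -0.0007 -0.0006 0.005 0"
}}

```text
time: 7.2
eef_pos: [0.6411, 0.0684, 0.1078]
tool_rot: [0.976, 0.216, 0.0, 0.0]
contact_force: [-1.4, 0.7, -0.8]
gripper_width: 0.024
finger_force: 59.2
```

>>> {"method": "step_arm", "body": {
  "plan": "0 0 0 -0.0005 -0.0004 0.001 0;0 0 0 -0.0005 -0.0004 0.002 0;0 0 0 -0.0005 -0.0004 0.003 0;0 0 0 -0.0005 -0.0004 0.004 0;0 0 0 -0.0005 -0.0004 0.004 0"
}}

```text
time: 7.7
eef_pos: [0.6406, 0.0687, 0.1052]
tool_rot: [0.976, 0.216, 0.001, -0.0]
contact_force: [-2.2, 0.0, 5.4]
gripper_width: 0.0242
finger_force: 59.6
```

>>> {"method": "step_arm", "body": {
  "plan": "0 0 0 0 0 0.001 0;0 0 0 0 0 0.002 0;0 0 0 0 0 0.003 0;0 0 0 0 0 0.003 0"
}}

```text
time: 8.1
eef_pos: [0.6408, 0.0687, 0.1032]
tool_rot: [0.976, 0.216, 0.001, -0.0]
contact_force: [-3.1, 0.3, 8.5]
gripper_width: 0.0238
finger_force: 60.2
```

>>> {"method": "step_arm", "body": {
  "plan": "0 0 0 -0.0004 0 0.001 0;0 0 0 -0.0004 0 0.002 0;0 0 0 -0.0004 0 0.003 0;0 0 0 -0.0004 0 0.003 0"
}}

```text
time: 8.5
eef_pos: [0.6407, 0.0687, 0.1004]
tool_rot: [0.976, 0.216, 0.002, -0.0]
contact_force: [-2.6, -0.0, 8.1]
gripper_width: 0.0241
finger_force: 60.2
```

>>> {"method": "step_arm", "body": {
  "plan": "0 0 0 -0.0004 0 0.001 0;0 0 0 -0.0004 0 0.002 0;0 0 0 -0.0004 0 0.003 0;0 0 0 -0.0004 0 0.003 0"
}}

```text
time: 8.9
eef_pos: [0.6407, 0.0687, 0.0975]
tool_rot: [0.976, 0.216, 0.002, -0.0]
contact_force: [-2.8, 0.5, 10.0]
gripper_width: 0.0239
finger_force: 60.2
```

>>> {"method": "step_arm", "body": {
  "plan": "0 0 0 -0.0004 0 0.001 0;0 0 0 -0.0004 0 0.002 0;0 0 0 -0.0004 0 0.003 0;0 0 0 -0.0004 0 0.003 0"
}}

```text
time: 9.3
eef_pos: [0.6405, 0.0686, 0.0946]
tool_rot: [0.976, 0.216, 0.002, -0.0]
contact_force: [-1.8, 1.2, 9.5]
gripper_width: 0.0241
finger_force: 60.3
```

>>> {"method": "step_arm", "body": {
  "plan": "0 0 0 0 0 0.001 0;0 0 0 0 0 0.002 0;0 0 0 0 0 0.003 0;0 0 0 0 0 0.003 0"
}}

```text
time: 9.7
eef_pos: [0.6405, 0.0686, 0.0916]
tool_rot: [0.976, 0.216, 0.002, -0.0]
contact_force: [-1.0, 0.5, 9.0]
gripper_width: 0.0243
finger_force: 60.3
```

>>> {"method": "step_arm", "body": {
  "plan": "0 0 0 0 0 0.001 0;0 0 0 0 0 0.0015 0;0 0 0 0 0 0.0015 0"
}}

```text
time: 10.0
eef_pos: [0.6406, 0.0686, 0.0901]
tool_rot: [0.976, 0.216, 0.002, -0.0]
contact_force: [-1.4, 1.1, 9.1]
gripper_width: 0.0241
finger_force: 60.3
```

>>> {"method": "step_arm", "body": {
  "plan": "0 0 0 0 0 0.001 0;0 0 0 0 0 0.0015 0;0 0 0 0 0 0.0015 0"
}}

```text
time: 10.3
eef_pos: [0.6406, 0.0686, 0.0889]
tool_rot: [0.976, 0.216, 0.002, -0.0]
contact_force: [-2.5, 0.3, 10.7]
gripper_width: 0.0244
finger_force: 60.3
```

>>> {"method": "step_arm", "body": {
  "plan": "0 0 0 0 0 0.001 0;0 0 0 0 0 0.001 0;0 0 0 0 0 0.001 0"
}}

```text
time: 10.6
eef_pos: [0.6406, 0.0686, 0.0884]
tool_rot: [0.976, 0.216, 0.002, -0.0]
contact_force: [-3.7, 1.6, 12.2]
gripper_width: 0.024
finger_force: 60.4
```

>>> {"method": "step_arm", "body": {
  "plan": "0 0 0 0 0 0.001 0;0 0 0 0 0 0.001 0;0 0 0 0 0 0.001 0"
}}

```text
time: 10.9
eef_pos: [0.6406, 0.0686, 0.0879]
tool_rot: [0.976, 0.216, 0.003, -0.0]
contact_force: [-3.6, 0.4, 14.1]
gripper_width: 0.0241
finger_force: 60.5
```

The force now rises at about 4 N/mm of travel, which is the pad's own rate, so the shoulder has bottomed. I'll press a little more to confirm.

>>> {"method": "step_arm", "body": {
  "plan": "0 0 0 0 0 0.001 0;0 0 0 0 0 0.001 0;0 0 0 0 0 0.001 0"
}}

```text
time: 11.2
eef_pos: [0.6406, 0.0686, 0.0873]
tool_rot: [0.976, 0.216, 0.003, -0.0]
contact_force: [-5.0, 0.4, 16.2]
gripper_width: 0.024
finger_force: 60.7
```

>>> {"method": "step_arm", "body": {
  "plan": "0 0 0 0 0 0.001 0;0 0 0 0 0 0.001 0;0 0 0 0 0 0.001 0"
}}

```text
time: 11.5
eef_pos: [0.6406, 0.0686, 0.0868]
tool_rot: [0.976, 0.216, 0.003, -0.0]
contact_force: [-5.8, 0.8, 18.0]
gripper_width: 0.0242
finger_force: 61.0
```

Run:
```python
from h import *
s=ctrl.grab_frame('side');g=ctrl.grab_frame('scene');st=ctrl.state()
K,T=cam('side');x,y=proj(K,T,(.64,.07,.09)).astype(int);K,T=cam('scene');x2,y2=proj(K,T,(.64,.07,.09)).astype(int)
z=lambda im,x,y:cv2.resize(im[y-30:y+30,x-30:x+30],(400,400),interpolation=cv2.INTER_CUBIC)
cv2.imwrite('pics/m5.png',np.hstack([z(s,x,y),z(g,x2,y2)])[:,:,::-1])
print(st['contact_force'],st['eef_pos'])
```

```text
[-6.01847806  0.15178937 18.95215867] [0.64064696 0.06862558 0.08682626]
```

View pics/m5.png

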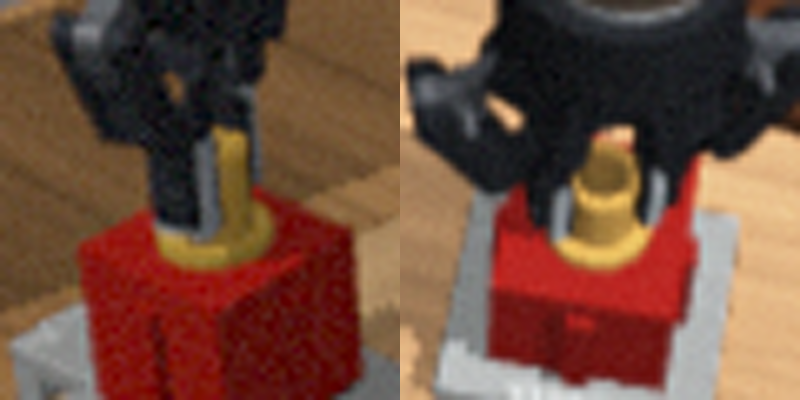

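The shoulder sits flush on the socket face in both views, at about 20 N total. I'll back off the load before opening.

>>> {"method": "step_arm", "body": {
  "plan": "0 0 0 -0.001 0 -0.001 0;0 0 0 -0.0015 0 -0.003 0;0 0 0 -0.0015 0 -0.005 0;0 0 0 -0.0015 0 -0.006 0;0 0 0 -0.0015 0 -0.006 0"
}}

```text
time: 12.1
eef_pos: [0.6401, 0.0684, 0.09]
tool_rot: [0.976, 0.216, 0.003, -0.0]
contact_force: [3.0, 3.0, 6.1]
gripper_width: 0.0238
finger_force: 60.1
```

>>> {"method": "step_arm", "body": {
  "plan": "0 0 0 0.001 0 -0.001 0;0 0 0 0.001 0 -0.0015 0;0 0 0 0.001 0 -0.0015 0"
}}

```text
time: 12.4
eef_pos: [0.6401, 0.0684, 0.0903]
tool_rot: [0.976, 0.216, 0.002, -0.0]
contact_force: [2.7, 3.6, 4.9]
gripper_width: 0.0242
finger_force: 60.0
```

>>> {"method": "step_arm", "body": {
  "plan": "0 0 0 0 0 0 0.3;0 0 0 0 0 0 0.6;0 0 0 0 0 0 0.9;0 0 0 0 0 0 1;0 0 0 0 0 0 1;0 0 0 0 0 0 1"
}}

```text
time: 13.0
eef_pos: [0.6383, 0.0676, 0.089]
tool_rot: [0.976, 0.216, -0.001, 0.0]
contact_force: [-0.1, -0.2, -0.9]
gripper_width: 0.0854
finger_force: 0.0
```

>>> {"method": "step_arm", "body": {
  "plan": "0 0 0 0 0 -0.02 1;0 0 0 0 0 -0.05 1;0 0 0 0 0 -0.09 1;0 0 0 0 0 -0.12 1;0 0 0 0 0 -0.12 1;0 0 0 0 0 -0.12 1"
}}

```text
time: 13.6
eef_pos: [0.6392, 0.0678, 0.2105]
tool_rot: [0.976, 0.216, 0.001, 0.0]
contact_force: [-0.6, -0.1, -0.6]
gripper_width: 0.0858
finger_force: 0.0
```

Run:
```python
from h import *
w=ctrl.grab_frame('wrist');s=ctrl.grab_frame('side');g=ctrl.grab_frame('scene');st=ctrl.state()
K,T=cam('side');x,y=proj(K,T,(.64,.07,.09)).astype(int);K,T=cam('scene');x2,y2=proj(K,T,(.64,.07,.09)).astype(int)
z=lambda im,x,y:cv2.resize(im[y-30:y+30,x-30:x+30],(266,266),interpolation=cv2.INTER_CUBIC)
cv2.imwrite('pics/m6.png',np.vstack([np.hstack([z(s,x,y),z(g,x2,y2),cv2.resize(w[60:310,130:380],(266,266))]),np.pad(cv2.resize(g,(399,300)),((0,0),(0,399),(0,0)))])[:,:,::-1])
print(st['contact_force'],st['eef_pos'],st['gripper_width'])
```

```text
[ 0.2493668  -1.52044699  0.18678223] [0.63774327 0.06769165 0.20769325] 0.08529518555709828
```

View pics/m6.png

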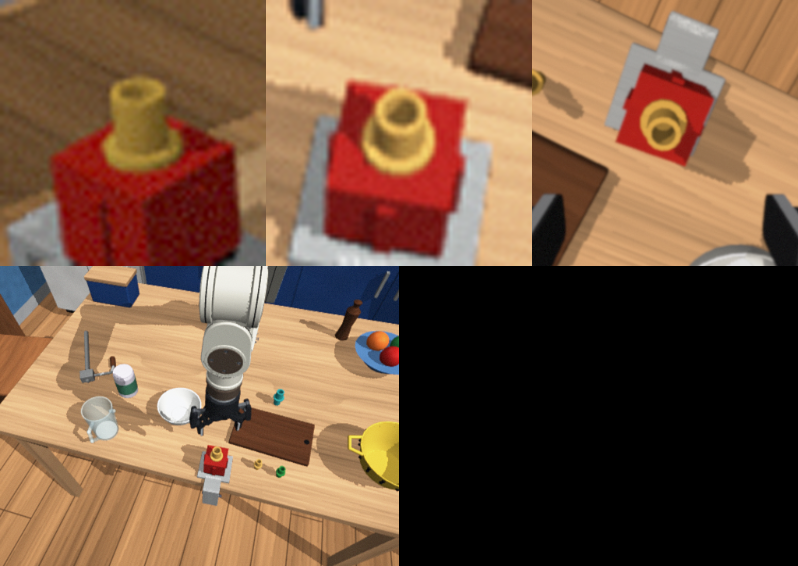

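The bushing is released and flush, with no gap under the flange in the side or scene view. The tin, bowl and jug are where they stood, and the arm is clear.

```bash
python3 -c "
from cell import ctrl
print(ctrl.finish_job())"
```

```text
the job is handed in; nothing more can be done
None
```

The bronze bushing is pressed home with its shoulder flush on the red socket, at about 20 N peak by the force readings. It was then released and the job handed in at about 14 s; the tin, bowl and jug were not moved.

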